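# Set the bench air regulator and lock it

### The arm

A 7-joint arm with a two-finger parallel gripper is mounted at the origin on the work surface. World frame = base frame: x ahead of the robot, y to its left, z up, the work surface at z = 0. Lengths are in m, angles in rad, forces in N, time in s.
With the tool pointing down it reaches from about 0.4 to 0.85 m from the base axis. Payload 6.9 kg.
Tool frame: the origin (TCP) lies at the very end of the fingers, on their centre line; the grasp point (between the pads) lies 19 mm behind it; z points along the fingers, y is the direction in which the jaws open and shut (so a half turn about z gives the same grasp; the last joint's range is limited). The gripper opens to 85 mm and grips with 20 to 120 N. Pads are 22 mm wide; open, the fingers measure 114 mm over their backs; the gripper's body (76 mm by 85 mm) begins 54 mm behind the grasp point. The pads swing forward as they close: fully open they stand 13 mm farther back than shut.
Start: joints at [-1.185, 0.507, -0.238, 1.5, 0.126, 1.149, -0.155], TCP at [0.173, 0.601, 0.231] pointing down, gripper open.
Joint ranges: [-3.08, 3.08], [-0.24, 2.05], [-1.43, 1.35], [0, 2.5], [-1.52, 4.66], [0.17, 1.96], [-2.89, 2.89]. Speed limits (rad/s): [2.39, 2.39, 3.14, 3.14, 3.14, 3.14, 3.14].

### API

Orientations are given as a rotation vector (axis times angle).
In Python, from plant import * gives the robot as it stands. The module is installed in compiled form; this text tells all that it offers.
- The arm moves only by the tool send_rows, never from a script. Its argument "deltas" is a list of rows, each an object with "delta_pos": the shift along the tool's x, y, z normalised to -1 to 1, where 1 is 0.05 m, a list of three; "angular": the turn, a rotation vector about the tool's x, y, z normalised to -1 to 1, where 1 is 0.5 rad, a list of three; "hand": the closure, from 0 (fully open) to 1 (shut). A call has 1 to 5 rows; each row shifts and turns the pose as measured when the row begins, along the tool's axes as they then stand; what a row does not reach is not made up. A row lasts 1/12 s, in which the tool goes at most 41.7 mm and 7.16 degrees, less where a joint would pass 70% of its speed; a pose out of reach is approached as far as the arm can. A call with a number of a shift or a turn outside -1 to 1 is refused whole. A call with a gripper value outside its range is refused whole. The fingers move at their own pace and stop on an object; the grip force is fixed at half the most. Time passes only in rows, so rows that do not move let the fingers close. It gives the time, the measured TCP pose, the force and the opening at its end, in the units of the state.
- read_state(): the state, without advancing time (a new reading comes with each control period).
- grab_frame(name): name is "scene" or "side" or "wrist"; returns a dict with "pixels" (480x640x3 uint8, blue, green, red), "range_z" (480x640 float32, m along the optical axis (not along the pixel's ray), 0 where there is no reading), "vertical_fov" (degrees; the focal length in pixels is half the picture's height over the tangent of half this angle, whatever the lens; pixels are square), "cx", "cy" (the principal point, pixels), "eye" and "rotation" of the camera in the world. Camera axes: x right, y down, z forward; pixel columns grow to the right and rows downward; lengths in m; the calibration is good to about 2 mm. A picture is of the moment at which its call begins.
- sign_off(): hands the job in, once; it reports no verdict.
Trained networks look in a picture, given as the dict that the camera call returned (one of the last four; its "shot" number tells which), for a name from the list of things; names that differ only in an ending like _2 or _b are one class to them, and where a whole thing is asked for, a point or a joint stands for the part that bears it (a point fixed in the world has none). Each returns a list of dicts, best first, with "conf" (0 to 1); they miss things now and then, are a little off and sometimes report something else, mostly with a low value. They report only what shows in the picture. A call takes as long as a camera call.
- silhouettes(picture, query): "mask" (480x640 bool, what is visible of it).
- pinpoint(picture, query): "xyz" ([x, y, z] in m, in world coordinates, good to about 4 mm: a listed point, or the origin of a listed thing).
The state is a dict: "time": time; "q": joint angles; "joint_vel": joint speeds; "joint_efforts": joint torques, N m; "tool_pos": TCP position; "ee_rot": TCP orientation; "wrist_force": force on the tool from outside, world axes, zero at the start; "torque": the same for the moment, N m; "grip_width": finger opening in m.
Only numpy, scipy, OpenCV 4.12 (cv2) and the standard library are available. Lean on these libraries where they do the work, as an engineer would, in place of code of your own. Each camera call takes 0.05 s, during which the arm holds its last target. There are 200 camera calls.

### The job

Turn the black knob on top of the bench air regulator clockwise until the gauge needle points at the short set marker on the dial's rim. Then, leaving the knob at that setting, turn the steel lock ring just below it clockwise until it is firmly hand-tight on its washer, about 0.8 N m, without crushing the washer. Let go, and leave the gauge and the parts lying about the bench alone.

Things in the scene. Friction and masses are not known exactly. Their poses are not given: they have to be found in the camera images.
- regulator: Compressed-air regulator bolted to the bench: 110 x 90 mm foot plate, 60 mm square body, round 50 mm bonnet. Origin on the bench top, on the vertical axis shared by bonnet, lock ring and knob (top at 162 mm). Its +y side carries the outlet with the gauge (80 mm dial, face up, centre 100 mm along +y, top 100 mm over the bench), its -y side a feed pipe and valve (all under 80 mm high).
- knob_grip (a point): Point on the axis of the round black ribbed knob, 20 mm above its underside, a good height to pinch it. Knob 36 mm diameter, 26 mm high, underside 134.5 mm above the bench, about 2 mm above the lock ring. It turns clockwise seen from above against 0.1 N m of friction, stays where it is left and keeps its height.
- adjust_knob (a joint): Angle of the knob (rad), grows clockwise seen from above. The needle turns 0.6 rad for each rad of the knob. Needle travel 0 to 4.7 rad.
- needle_hand (a joint): Angle of the long thin gauge needle (rad), grows clockwise seen from above from the zero of the scale.
- set_marker (a joint): Angle of the short broad set marker on the rim of the dial, same zero and direction as the needle; fixed for the run. The needle is right when both angles agree.
- needle_tip (a point): Point on the needle, 27 mm from the dial's centre; its x axis points outward along the needle.
- set_tip (a point): Inner tip of the set marker, 27 mm from the dial's centre; its x axis points outward.
- ring_grip (a point): Centre of the lock ring at mid-height, 126 to 127 mm above the bench; turns with it. Clockwise it runs free (under 0.1 N m) for 0.4 to 2.1 rad, not known how far, until it meets the washer; then the torque climbs about 0.15 N m per tenth of a radian. Read with the hand held still after a small turn: aim at 0.8 N m, 0.6 is enough, over 1.0 may crush the washer. It stays tight when let go.
- lock_ring: Round ribbed steel lock ring below the knob, 60 mm diameter, 12 mm high; its rim overhangs the 50 mm bonnet by 5 mm, so it can be gripped from above with a finger either side of the knob (knob top 35 mm above ring mid-height). Origin at the centre of its underside. Slack at the start. Clockwise from above it screws down 1 mm per rad.
- washer: Rubber washer under the lock ring, on the bonnet, 49 mm diameter; its thickness varies by up to 1.2 mm from start to start. Origin at the centre of its underside.
- gauge: The gauge, 80 mm diameter, 34 mm high, face up. Origin at the centre of its underside.
- tyre_lever: Blue plastic tyre lever lying on the bench, 190 mm long, 22 mm wide, 10 mm high; not to be moved.
- kickstand_spring: Zinc coil spring, 100 mm long, 19 mm across; not to be moved.
- float_bowl: Aluminium carburettor float bowl, 76 x 44 mm, 34 mm high; not to be moved.
- link_housing: Split steel master-link housing, 30 x 26 mm, 16 mm high; not to be moved.
- spark_plug: Spark plug lying down, 70 mm long, 21 mm across; not to be moved.
- socket: Steel socket standing, 26 mm diameter, 36 mm high; not to be moved.
- sprocket: Steel front sprocket lying flat, 74 mm diameter, 10 mm high; not to be moved.
- spanner: Steel spanner lying flat, 170 mm long; not to be moved.

How it is judged:
On the way, in this order (a step that is already met when the one before it is completed fails the run):
1. the needle points at the set marker while the lock ring is still slack (angle between the x axis of needle_tip and the x axis of set_tip, either way round below 0.08 rad and contact force between lock_ring and washer below 5 N), for 0.2 s.
2. the lock ring is screwed tight on its washer (contact force between lock_ring and washer above 42 N), for 0.2 s.
At the end, for the whole second after the job is handed in: The needle points at the set marker within 0.08 rad (4.6 degrees), and the lock ring presses on its washer with more than 42 N (0.4 to 0.5 N m of tightening), both still so after it is let go (angle between the x axis of needle_tip and the x axis of set_tip, either way round below 0.08 rad and contact force between lock_ring and washer above 42 N); the robot touches nothing.
It fails at once if the washer is crushed: the lock ring presses on it with over 140 N (well over 1 N m held) (contact force between lock_ring and washer above 140 N).
It fails at once if the gauge is struck or leaned on with over 5 N (contact force between anything else and gauge above 5 N).
It fails at once if a part lying on the bench is moved by more than 15 mm (distance of any of tyre_lever, kickstand_spring, float_bowl, link_housing, socket, spark_plug, sprocket, spanner from where it was at the start of the episode above 0.015 m).
It also fails if it takes over 72 s, if anything falls off the work surface, if the arm or the gripper's body presses on something with over 40 N, if the wrist force passes 120 N, or if a joint passes its speed limit or range.

## Working session

There is one attempt and no reset: what is moved stays moved. The work goes in short steps, Python scripts to look and compute and a tool call to move; the robot and the scene stay as the last step left them, time stands still between calls to the robot, and variables do not carry over. Pictures are saved under pics/ and viewed, on a budget of 10 in all, crops included, one or two more only if the job needs it, and the job is handed in when it is done.

Besides the shell and the picture viewer there is one more tool, called by a JSON object that holds its "api" and its "payload". send_rows: Moves the arm, as the interface text tells. Scaled input: -1 to 1 covers 0.05 m each way for a shift and 0.5 rad each way for a turn. Its arguments: {"type":"object","properties":{"deltas":{"type":"array","items":{"type":"object","properties":{"delta_pos":{"type":"array","items":{"type":"number","minimum":-1,"maximum":1}},"angular":{"type":"array","items":{"type":"number","minimum":-1,"maximum":1}},"hand":{"type":"number"}}}}},"required":["deltas"]}

```bash
mkdir -p pics; python3 - <<'E'
from plant import *
import cv2,numpy as np
s=read_state();print({k:np.round(v,3) for k,v in s.items()})
for n in ["scene","side"]:
    p=grab_frame(n);cv2.imwrite(f"pics/{n}0.png",p["pixels"]);print(n,p["eye"],p["vertical_fov"])
    for q in ["knob_grip","ring_grip","regulator","gauge","needle_tip","set_tip"]:
        r=pinpoint(p,q);print(q,[(np.round(x["xyz"],4),round(x["conf"],2)) for x in r[:2]])
E
```

```text
{'time': np.float64(0.0), 'q': array([-1.186,  0.508, -0.238,  1.501,  0.126,  1.149, -0.155]), 'joint_vel': array([-0.002,  0.001,  0.001,  0.   , -0.   , -0.003, -0.002]), 'joint_efforts': array([ 2.0000e-03, -6.2060e+01, -2.1860e+00, -2.4965e+01,  1.3000e-02,
        1.2000e-02, -0.0000e+00]), 'tool_pos': array([0.173, 0.6  , 0.23 ]), 'ee_rot': array([-4.380e-01, -3.111e+00,  3.000e-03]), 'wrist_force': array([-0.104,  0.029, -0.931]), 'torque': array([-0.069,  0.016, -0.031]), 'grip_width': np.float64(0.086)}
scene [1.30547958 0.14297333 0.64650775] 44.57947919115256
knob_grip [(array([ 0.5359, -0.0861,  0.1542]), 0.89)]
ring_grip [(array([ 0.5364, -0.0853,  0.1259]), 0.92)]
regulator [(array([ 5.362e-01, -8.670e-02,  4.000e-04]), 0.71)]
gauge [(array([0.5459, 0.0145, 0.064 ]), 0.95), (array([ 0.6595, -0.0695, -0.0041]), 0.65)]
needle_tip []
set_tip []
side [ 0.4601408  -0.78187292  0.71694414] 45.68858321925247
knob_grip [(array([ 0.5325, -0.085 ,  0.1508]), 0.88)]
ring_grip [(array([ 0.538 , -0.0857,  0.1271]), 0.77)]
regulator [(array([ 0.5311, -0.0842,  0.0022]), 0.79)]
gauge [(array([0.5395, 0.0174, 0.0661]), 0.57)]
needle_tip [(array([0.5316, 0.0415, 0.0918]), 0.38)]
set_tip [(array([0.5415, 0.0129, 0.0645]), 0.52)]
```

View pics/scene0.png

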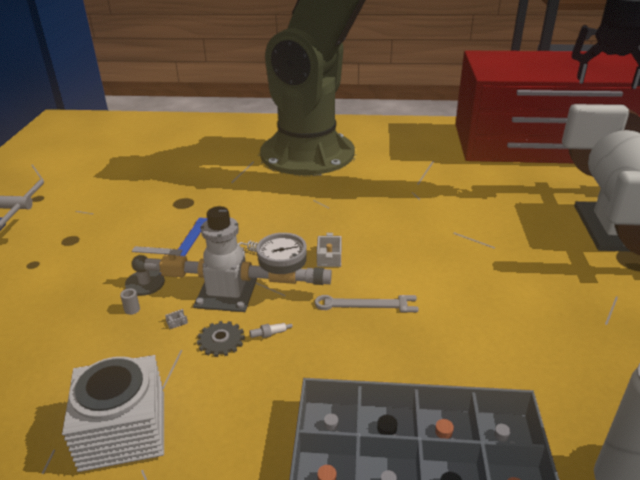

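```bash
python3 - <<'E'
import cv2,numpy as np
a=cv2.imread("pics/side0.png"); b=cv2.imread("pics/scene0.png")
cv2.imwrite("pics/side0b.png",a)
E
```

```text
(no output)
```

View pics/side0.png

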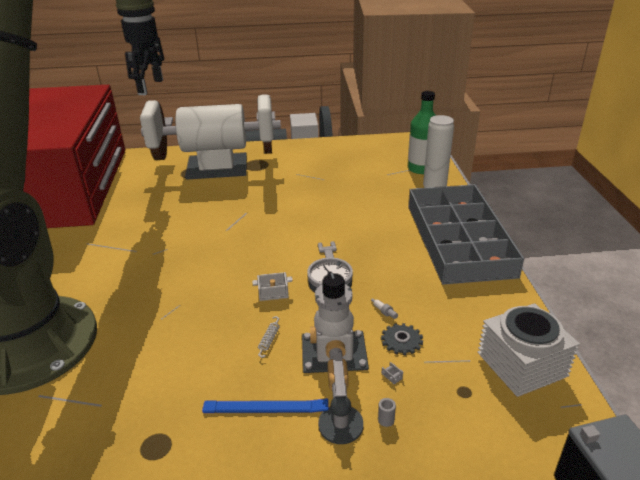

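Scene: the regulator sits at about (220,250) px with the gauge to its right at (282,250). The arm starts far to the +y side, so I'll raise it and fly over towards the gauge.

{"api": "send_rows", "payload": {"deltas": [{"delta_pos": [0, 0, -0.5], "angular": [0, 0, 0], "hand": 0}, {"delta_pos": [-0.2, -0.2, -0.5], "angular": [0, 0, 0], "hand": 0}, {"delta_pos": [-0.5, -0.45, -0.1], "angular": [0, 0, 0], "hand": 0}, {"delta_pos": [-0.5, -0.45, -0.1], "angular": [0, 0, 0], "hand": 0}, {"delta_pos": [-0.5, -0.45, -0.1], "angular": [0, 0, 0], "hand": 0}]}}

```text
time: 1.12
tool_pos: [0.2277, 0.5052, 0.2957]
ee_rot: [-0.417, -3.108, 0.003]
wrist_force: [0.8, 0.8, 0.8]
grip_width: 0.0855
```

{"api": "send_rows", "payload": {"deltas": [{"delta_pos": [-0.5, -0.45, 0], "angular": [0, 0, 0], "hand": 0}, {"delta_pos": [-0.5, -0.45, 0], "angular": [0, 0, 0], "hand": 0}, {"delta_pos": [-0.5, -0.45, 0], "angular": [0, 0, 0], "hand": 0}, {"delta_pos": [-0.5, -0.45, 0], "angular": [0, 0, 0], "hand": 0}, {"delta_pos": [-0.5, -0.45, 0], "angular": [0, 0, 0], "hand": 0}]}}

```text
time: 1.53
tool_pos: [0.3216, 0.3577, 0.2978]
ee_rot: [-0.414, -3.111, -0.006]
wrist_force: [0.5, 0.9, 0.3]
grip_width: 0.0857
```

{"api": "send_rows", "payload": {"deltas": [{"delta_pos": [-0.5, -0.45, 0], "angular": [0, 0, 0], "hand": 0}, {"delta_pos": [-0.5, -0.45, 0], "angular": [0, 0, 0], "hand": 0}, {"delta_pos": [-0.5, -0.45, 0], "angular": [0, 0, 0], "hand": 0}, {"delta_pos": [-0.5, -0.45, 0], "angular": [0, 0, 0], "hand": 0}, {"delta_pos": [-0.5, -0.45, 0], "angular": [0, 0, 0], "hand": 0}]}}

```text
time: 1.95
tool_pos: [0.4159, 0.2086, 0.2986]
ee_rot: [-0.414, -3.114, -0.01]
wrist_force: [1.6, 0.6, -0.8]
grip_width: 0.0854
```

{"api": "send_rows", "payload": {"deltas": [{"delta_pos": [-0.5, -0.45, 0], "angular": [0, 0, 0], "hand": 0}, {"delta_pos": [-0.5, -0.45, 0], "angular": [0, 0, 0], "hand": 0}, {"delta_pos": [-0.5, -0.45, 0], "angular": [0, 0, 0], "hand": 0}, {"delta_pos": [-0.5, -0.45, 0], "angular": [0, 0, 0], "hand": 0}, {"delta_pos": [-0.4, -0.35, 0], "angular": [0, 0, 0], "hand": 0}]}}

```text
time: 2.37
tool_pos: [0.5073, 0.0643, 0.2995]
ee_rot: [0.415, 3.11, 0.011]
wrist_force: [0.1, 0.7, 0.4]
grip_width: 0.0856
```

{"api": "send_rows", "payload": {"deltas": [{"delta_pos": [0, 0, 0], "angular": [0, 0, 0], "hand": 0}, {"delta_pos": [0, 0, 0], "angular": [0, 0, 0], "hand": 0}]}}

```text
time: 2.53
tool_pos: [0.51, 0.0573, 0.2994]
ee_rot: [0.43, 3.106, 0.007]
wrist_force: [-0.3, 0.7, -0.4]
grip_width: 0.0852
```

```bash
python3 - <<'E'
from plant import *
import cv2,numpy as np
s=read_state();print({k:np.round(s[k],3) for k in ("time","q","tool_pos","ee_rot")})
p=grab_frame("wrist");print(p["eye"],p["rotation"],p["vertical_fov"])
cv2.imwrite("pics/w1.png",p["pixels"])
for q in ["knob_grip","ring_grip","gauge","needle_tip","set_tip"]:
    r=pinpoint(p,q);print(q,[(np.round(x["xyz"],4),round(x["conf"],2)) for x in r[:2]])
E
```

```text
{'time': np.float64(2.533), 'q': array([-0.186,  0.273,  0.038,  1.679, -0.014,  1.183,  1.152]), 'tool_pos': array([0.51 , 0.057, 0.299]), 'ee_rot': array([0.43 , 3.106, 0.007])}
[0.43447652 0.07792831 0.44181538] [2.29851676 1.73885853 0.27975963] 71.59389729688175
knob_grip [(array([ 0.5402, -0.0878,  0.1552]), 0.94), (array([ 0.4272, -0.0419, -0.0007]), 0.49)]
ring_grip [(array([ 0.5357, -0.0847,  0.1262]), 0.69)]
gauge [(array([0.5457, 0.0143, 0.0667]), 0.62)]
needle_tip [(array([ 0.64  ,  0.0061, -0.0021]), 0.68), (array([0.5323, 0.0394, 0.0957]), 0.41)]
set_tip [(array([0.5577, 0.0325, 0.0994]), 0.39), (array([ 0.5399, -0.0872,  0.1276]), 0.26)]
```

View pics/w1.png

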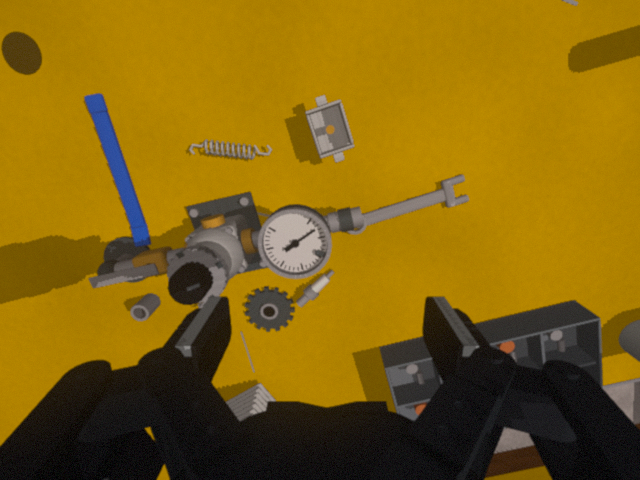

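The wrist view shows the gauge at (294,242) and the knob at (195,283). I'll rectify the dial into a top-down view to read the needle and marker.

```bash
cat > h.py <<'E'
from plant import *
import cv2,numpy as np
from scipy.spatial.transform import Rotation as Ro
def cam(p):
    f=240/np.tan(np.radians(p["vertical_fov"]/2)); r=np.array(p["rotation"],float)
    R=Ro.from_rotvec(r).as_matrix() if r.size==3 else r.reshape(3,3)
    return f,R,np.array(p["eye"])
def proj(p,P):
    f,R,e=cam(p);c=(np.asarray(P)-e)@R
    return np.stack([p["cx"]+f*c[...,0]/c[...,2],p["cy"]+f*c[...,1]/c[...,2]],-1)
def dial(p,c,z=0.098,half=0.045,n=600):
    # top-down view: right = world +x, up = world +y
    g=np.linspace(-half,half,n);X,Y=np.meshgrid(c[0]+g,c[1]-g)
    m=proj(p,np.stack([X,Y,np.full_like(X,z)],-1)).astype(np.float32)
    return cv2.remap(p["pixels"],m[...,0],m[...,1],cv2.INTER_CUBIC)
E
python3 - <<'E'
from h import *
p=grab_frame("wrist");m=silhouettes(p,"gauge")
print([(round(x["conf"],2),x["mask"].sum()) for x in m[:2]])
cv2.imwrite("pics/d1.png",dial(p,(0.543,0.0145)))
np.save("w1.npy",p["pixels"])
for q in ["needle_hand","set_marker"]:
    for x in silhouettes(p,q)[:2]: v,u=np.nonzero(x["mask"]);print(q,x["conf"],len(u),u.mean(),v.mean())
E
```

```text
[(0.88, np.int64(4350))]
needle_hand 0.6 2095 328.218138424821 129.9307875894988
set_marker 0.71 1709 414.2890579286132 204.51960210649503
set_marker 0.57 28 317.64285714285717 253.92857142857142
```

View pics/d1.png

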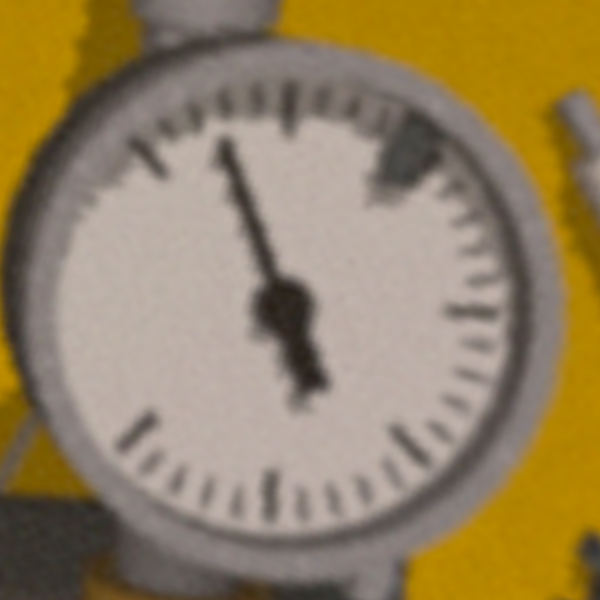

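Top-down dial, centre (282,305): the needle tip is at (225,140), about −19° from up. The set marker is at about (405,155), +40° from up. That puts the needle roughly 1.04 rad short, so the knob needs about 1.7 rad clockwise. I'll move over the knob and wind the wrist back by 1.5 rad.

{"api": "send_rows", "payload": {"deltas": [{"delta_pos": [-0.26, -0.52, 0], "angular": [0, 0, 0], "hand": 0}, {"delta_pos": [-0.26, -0.52, 0], "angular": [0, 0, 0], "hand": 0}, {"delta_pos": [-0.26, -0.52, 0], "angular": [0, 0, 0], "hand": 0}, {"delta_pos": [-0.26, -0.52, 0], "angular": [0, 0, 0], "hand": 0}, {"delta_pos": [-0.26, -0.52, 0], "angular": [0, 0, 0], "hand": 0}]}}

```text
time: 3.45
tool_pos: [0.5386, -0.0775, 0.2993]
ee_rot: [0.395, 3.111, 0.016]
wrist_force: [0.3, -0.1, 0.5]
grip_width: 0.085
```

{"api": "send_rows", "payload": {"deltas": [{"delta_pos": [0, 0, 0.16], "angular": [0, 0, -0.25], "hand": 0}, {"delta_pos": [0, 0, 0.16], "angular": [0, 0, -0.25], "hand": 0}, {"delta_pos": [0, 0, 0.16], "angular": [0, 0, -0.25], "hand": 0}, {"delta_pos": [0, 0, 0.16], "angular": [0, 0, -0.25], "hand": 0}, {"delta_pos": [0, 0, 0.16], "angular": [0, 0, -0.25], "hand": 0}]}}

```text
time: 3.87
tool_pos: [0.5404, -0.0869, 0.2594]
ee_rot: [-0.573, 3.077, 0.003]
wrist_force: [-0.7, 0.2, 0.2]
grip_width: 0.0854
```

{"api": "send_rows", "payload": {"deltas": [{"delta_pos": [0, 0, 0.16], "angular": [0, 0, -0.25], "hand": 0}, {"delta_pos": [0, 0, 0.16], "angular": [0, 0, -0.25], "hand": 0}, {"delta_pos": [0, 0, 0.16], "angular": [0, 0, -0.25], "hand": 0}, {"delta_pos": [0, 0, 0.16], "angular": [0, 0, -0.25], "hand": 0}, {"delta_pos": [0, 0, 0.16], "angular": [0, 0, -0.25], "hand": 0}]}}

```text
time: 4.28
tool_pos: [0.541, -0.0857, 0.2176]
ee_rot: [-1.492, 2.751, -0.003]
wrist_force: [-0.1, 0.8, 0.6]
grip_width: 0.0854
```

{"api": "send_rows", "payload": {"deltas": [{"delta_pos": [0, 0, 0], "angular": [0, 0, -0.25], "hand": 0}, {"delta_pos": [0, 0, 0], "angular": [0, 0, -0.25], "hand": 0}, {"delta_pos": [0, 0, 0], "angular": [0, 0, 0], "hand": 0}, {"delta_pos": [0, 0, 0], "angular": [0, 0, 0], "hand": 0}]}}

```text
time: 4.62
tool_pos: [0.5399, -0.0848, 0.2154]
ee_rot: [-1.828, 2.543, -0.001]
wrist_force: [0.7, 0.3, 0.3]
grip_width: 0.0855
```

```bash
cat >> h.py <<'E'
def st(axis=None):
    s=read_state();R=Ro.from_rotvec(s["ee_rot"]).as_matrix();t=np.array(s["tool_pos"])
    yaw=np.arctan2(R[1,1],R[0,1])
    print("t",round(float(s["time"]),2),"q7",round(float(s["q"][6]),3),"tcp",t.round(4),"yaw_y",round(yaw,3),"tilt",R[:,2].round(3),"F",np.round(s["wrist_force"],1),"T",np.round(s["torque"],2),"w",round(float(s["grip_width"]),4))
    if axis is not None: print("shift tool units(1=50mm):",((np.array(axis)-t)@R/0.05).round(3))
    print("untilt angular units:",(R.T@np.cross(R[:,2],[0,0,-1])/0.5).round(3))
    return s,R
E
python3 - <<'E'
from h import *
st((0.536,-0.0858,0.14))
p=grab_frame("wrist");
for q in ["knob_grip","ring_grip"]:
    r=pinpoint(p,q);print(q,[(np.round(x["xyz"],4),round(x["conf"],2)) for x in r[:2]])
# knob top plane circle from mask + depth
f,R,e=cam(p)
for q in ["knob_grip","ring_grip"]:
  for x in silhouettes(p,q)[:1]:
    v,u=np.nonzero(x["mask"]);d=p["range_z"][v,u];k=d>0;u,v,d=u[k],v[k],d[k]
    W=np.stack([(u-p["cx"])*d/f,(v-p["cy"])*d/f,d],1)@R.T+e
    t=W[W[:,2]>np.percentile(W[:,2],95)-0.003]
    c,r=cv2.minEnclosingCircle(t[:,:2].astype(np.float32)*1000)
    print(q,len(u),"zmax",np.percentile(W[:,2],95),"circle",c,r)
E
```

```text
t 4.62 q7 2.816 tcp [ 0.5399 -0.0848  0.2154] yaw_y 2.817 tilt [ 0.008  0.005 -1.   ] F [0.7 0.3 0.3] T [ 0.04 -0.05 -0.01] w 0.0855
shift tool units(1=50mm): [0.055 0.078 1.507]
untilt angular units: [-0.012  0.015  0.   ]
knob_grip [(array([ 0.54  , -0.0896,  0.1562]), 0.68)]
ring_grip []
knob_grip 2640 zmax 0.16175431737120408 circle (536.5703125, -87.2448501586914) 17.13316535949707
```

{"api": "send_rows", "payload": {"deltas": [{"delta_pos": [0.05, 0.05, 0.3], "angular": [-0.01, 0.015, 0], "hand": 0}, {"delta_pos": [0, 0, 0.3], "angular": [0, 0, 0], "hand": 0}, {"delta_pos": [0, 0, 0.3], "angular": [0, 0, 0], "hand": 0}, {"delta_pos": [0, 0, 0.3], "angular": [0, 0, 0], "hand": 0}, {"delta_pos": [0, 0, 0.2], "angular": [0, 0, 0], "hand": 0}]}}

```text
time: 5.28
tool_pos: [0.5399, -0.0864, 0.1468]
ee_rot: [-1.823, 2.551, -0.013]
wrist_force: [-0.1, 0.5, -0.2]
grip_width: 0.0855
```

{"api": "send_rows", "payload": {"deltas": [{"delta_pos": [0, 0, 0], "angular": [0, 0, 0], "hand": 0}]}}

```text
time: 5.37
tool_pos: [0.5389, -0.0863, 0.1451]
ee_rot: [-1.823, 2.553, -0.01]
wrist_force: [-0.4, 0.1, -0.6]
grip_width: 0.0855
```

```bash
python3 - <<'E'
from h import *
st((0.5365,-0.0865,0.141))
E
```

```text
t 5.37 q7 2.776 tcp [ 0.5389 -0.0863  0.1451] yaw_y 2.811 tilt [ 0.007 -0.003 -1.   ] F [-0.4  0.1 -0.6] T [0.01 0.01 0.03] w 0.0855
shift tool units(1=50mm): [0.02  0.045 0.082]
untilt angular units: [-0.015 -0.     0.   ]
```

{"api": "send_rows", "payload": {"deltas": [{"delta_pos": [0.02, 0.045, 0.06], "angular": [-0.015, 0, 0], "hand": 0.3}, {"delta_pos": [0, 0, 0], "angular": [0, 0, 0], "hand": 0.6}, {"delta_pos": [0, 0, 0], "angular": [0, 0, 0], "hand": 1}, {"delta_pos": [0, 0, 0], "angular": [0, 0, 0], "hand": 1}, {"delta_pos": [0, 0, 0], "angular": [0, 0, 0], "hand": 1}]}}

```text
time: 5.78
tool_pos: [0.5371, -0.0864, 0.1439]
ee_rot: [-1.822, 2.558, -0.001]
wrist_force: [-0.3, 0.4, -5.3]
grip_width: 0.0336
```

{"api": "send_rows", "payload": {"deltas": [{"delta_pos": [0, 0, 0], "angular": [0, 0, 0], "hand": 1}, {"delta_pos": [0, 0, 0], "angular": [0, 0, 0], "hand": 1}]}}

```text
time: 5.95
tool_pos: [0.5371, -0.0863, 0.1439]
ee_rot: [-1.822, 2.558, -0.002]
wrist_force: [0.7, -0.8, -4.6]
grip_width: 0.0333
```

```bash
python3 - <<'E'
from h import *
st((0.5365,-0.0865,0.141))
E
```

```text
t 5.95 q7 2.777 tcp [ 0.5371 -0.0863  0.1439] yaw_y 2.809 tilt [ 0.001 -0.    -1.   ] F [ 0.7 -0.8 -4.6] T [-0.04 -0.2  -0.  ] w 0.0333
shift tool units(1=50mm): [0.007 0.01  0.059]
untilt angular units: [-0.003  0.     0.   ]
```

{"api": "send_rows", "payload": {"deltas": [{"delta_pos": [0, 0, 0], "angular": [0, 0, 0.25], "hand": 1}, {"delta_pos": [0, 0, 0], "angular": [0, 0, 0.25], "hand": 1}, {"delta_pos": [0, 0, 0], "angular": [0, 0, 0.25], "hand": 1}, {"delta_pos": [0, 0, 0], "angular": [0, 0, 0.25], "hand": 1}, {"delta_pos": [0, 0, 0], "angular": [0, 0, 0], "hand": 1}]}}

```text
time: 6.37
tool_pos: [0.5373, -0.0865, 0.1439]
ee_rot: [-1.118, 2.934, -0.001]
wrist_force: [-0.7, -1.0, -3.3]
grip_width: 0.0339
```

```bash
python3 - <<'E'
from h import *
st((0.5368,-0.0865,0.1439))
E
```

```text
t 6.37 q7 2.356 tcp [ 0.5373 -0.0865  0.1439] yaw_y 2.299 tilt [ 0.002  0.    -1.   ] F [-0.7 -1.  -3.3] T [-0.17  0.01 -0.09] w 0.0339
shift tool units(1=50mm): [0.008 0.007 0.   ]
untilt angular units: [-0.003  0.003  0.   ]
```

{"api": "send_rows", "payload": {"deltas": [{"delta_pos": [0, 0, 0], "angular": [0, 0, 0.25], "hand": 1}, {"delta_pos": [0, 0, 0], "angular": [0, 0, 0.25], "hand": 1}, {"delta_pos": [0, 0, 0], "angular": [0, 0, 0.25], "hand": 1}, {"delta_pos": [0, 0, 0], "angular": [0, 0, 0.25], "hand": 1}, {"delta_pos": [0, 0, 0], "angular": [0, 0, 0.25], "hand": 1}]}}

```text
time: 6.78
tool_pos: [0.5375, -0.0868, 0.1439]
ee_rot: [-0.175, 3.135, -0.001]
wrist_force: [-0.5, -0.9, -4.2]
grip_width: 0.0341
```

{"api": "send_rows", "payload": {"deltas": [{"delta_pos": [0, 0, 0], "angular": [0, 0, 0.25], "hand": 1}, {"delta_pos": [0, 0, 0], "angular": [0, 0, 0.25], "hand": 1}, {"delta_pos": [0, 0, 0], "angular": [0, 0, 0], "hand": 1}, {"delta_pos": [0, 0, 0], "angular": [0, 0, 0], "hand": 1}]}}

```text
time: 7.12
tool_pos: [0.5375, -0.087, 0.1439]
ee_rot: [0.21, 3.133, -0.002]
wrist_force: [0.5, -0.5, -2.2]
grip_width: 0.0338
```

```bash
python3 - <<'E'
from h import *
st((0.5368,-0.0865,0.1439))
ps=[]
for n in ("wrist","scene","side"):
    p=grab_frame(n); print(n,proj(p,(0.543,0.0145,0.098)))
    ps.append(cv2.resize(dial(p,(0.543,0.0145)),(260,260)))
ps[0]
cv2.imwrite("pics/d2.png",np.hstack(ps))
E
```

```text
t 7.12 q7 1.645 tcp [ 0.5375 -0.087   0.1439] yaw_y 1.437 tilt [ 0.002 -0.002 -1.   ] F [ 0.5 -0.5 -2.2] T [-0.14 -0.07 -0.1 ] w 0.0338
shift tool units(1=50mm): [0.015 0.008 0.   ]
untilt angular units: [-0.003  0.004  0.   ]
wrist [494.51653578 250.79672743]
scene [282.41017162 247.39763705]
side [330.32113094 270.20704765]
```

View pics/d2.png

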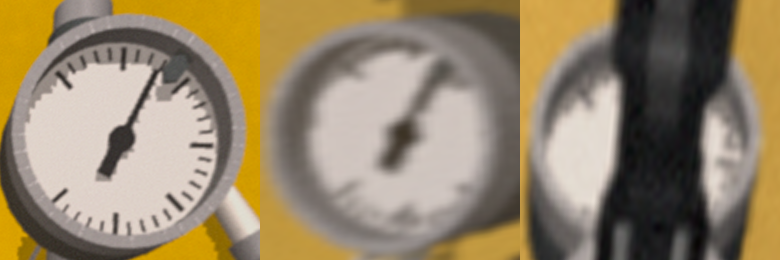

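The wrist view shows the needle at about 28° and the marker just clockwise of it. I'll enlarge it for the fine reading.

```bash
python3 - <<'E'
from h import *
p=grab_frame("wrist"); cv2.imwrite("pics/d3.png",dial(p,(0.543,0.0145),z=0.098,half=0.034))
for q in ("set_tip","needle_tip"): print(q,[(np.round(x["xyz"],4),round(x["conf"],2)) for x in pinpoint(p,q)[:2]])
print("eye",cam(p)[2])
E
```

```text
set_tip [(array([0.5592, 0.0322, 0.0995]), 0.46)]
needle_tip [(array([0.5529, 0.0358, 0.096 ]), 0.72)]
eye [ 0.46028888 -0.07620607  0.28657937]
```

View pics/d3.png

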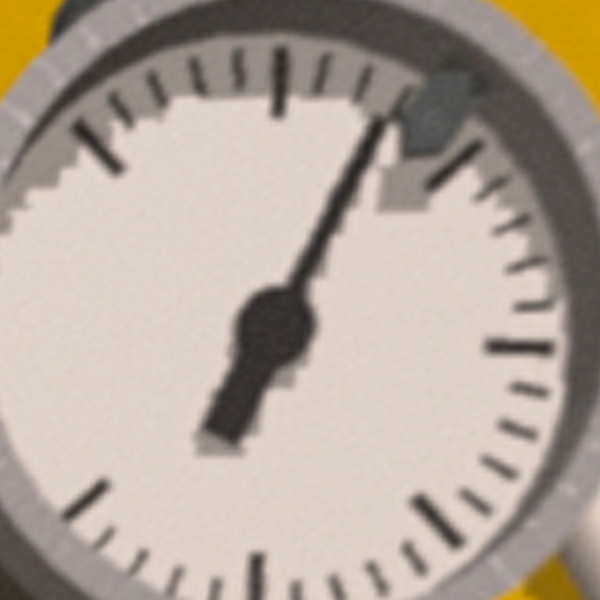

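{"api": "send_rows", "payload": {"deltas": [{"delta_pos": [0, 0, 0], "angular": [0, 0, 0.23], "hand": 1}, {"delta_pos": [0, 0, 0], "angular": [0, 0, 0.23], "hand": 1}, {"delta_pos": [0, 0, 0], "angular": [0, 0, 0.22], "hand": 1}, {"delta_pos": [0, 0, 0], "angular": [0, 0, 0], "hand": 1}, {"delta_pos": [0, 0, 0], "angular": [0, 0, 0], "hand": 1}]}}

```text
time: 7.83
tool_pos: [0.5374, -0.0872, 0.1439]
ee_rot: [0.751, 3.048, -0.0]
wrist_force: [1.1, -1.3, -2.3]
grip_width: 0.0338
```

```bash
python3 - <<'E'
from h import *
st((0.5368,-0.0865,0.1439))
p=grab_frame("wrist"); cv2.imwrite("pics/d4.png",dial(p,(0.543,0.0145),z=0.098,half=0.034))
for q in ("set_tip","needle_tip"): print(q,[(np.round(x["xyz"],4),round(x["conf"],2)) for x in pinpoint(p,q)[:2]])
print("eye",cam(p)[2])
E
```

```text
t 7.83 q7 1.362 tcp [ 0.5374 -0.0872  0.1439] yaw_y 1.088 tilt [ 0.002 -0.001 -1.   ] F [ 1.1 -1.3 -2.3] T [-0.22  0.01 -0.09] w 0.0338
shift tool units(1=50mm): [0.017 0.007 0.   ]
untilt angular units: [0.001 0.004 0.   ]
set_tip [(array([0.5566, 0.0295, 0.0987]), 0.5)]
needle_tip [(array([0.5566, 0.0337, 0.0929]), 0.79)]
eye [ 0.46837802 -0.05094519  0.28657912]
```

View pics/d4.png

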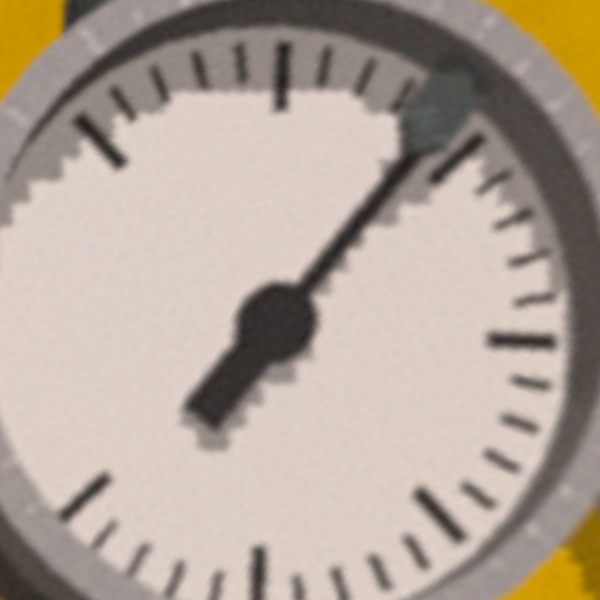

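The needle tip at (418,152) now runs under the marker's inner end at (423,148). Both are at about 40°, though the marker sits higher than the needle. I'll let go and check from straight above the dial, with no parallax, before touching the ring.

{"api": "send_rows", "payload": {"deltas": [{"delta_pos": [0, 0, 0], "angular": [0, 0, 0], "hand": 0}, {"delta_pos": [0, 0, 0], "angular": [0, 0, 0], "hand": 0}, {"delta_pos": [0, 0, 0], "angular": [0, 0, 0], "hand": 0}, {"delta_pos": [0, 0, 0], "angular": [0, 0, 0], "hand": 0}, {"delta_pos": [0, 0, -0.3], "angular": [0, 0, 0], "hand": 0}]}}

```text
time: 8.4
tool_pos: [0.5367, -0.0865, 0.1579]
ee_rot: [-0.742, -3.052, -0.002]
wrist_force: [0.5, 1.2, -0.9]
grip_width: 0.0854
```

{"api": "send_rows", "payload": {"deltas": [{"delta_pos": [0, 0, -0.4], "angular": [0, 0, 0], "hand": 0}, {"delta_pos": [0, 0, -0.5], "angular": [0, 0, 0], "hand": 0}, {"delta_pos": [-0.18, 0.45, 0], "angular": [0, 0, 0], "hand": 0}, {"delta_pos": [-0.18, 0.45, 0], "angular": [0, 0, 0], "hand": 0}, {"delta_pos": [-0.18, 0.45, 0], "angular": [0, 0, 0], "hand": 0}]}}

```text
time: 8.82
tool_pos: [0.5912, -0.0437, 0.2099]
ee_rot: [0.752, 3.046, -0.0]
wrist_force: [-0.2, 0.6, -0.1]
grip_width: 0.0854
```

{"api": "send_rows", "payload": {"deltas": [{"delta_pos": [-0.18, 0.45, 0], "angular": [0, 0, 0], "hand": 0}, {"delta_pos": [0, 0, 0], "angular": [0, 0, 0], "hand": 0}, {"delta_pos": [0, 0, 0], "angular": [0, 0, 0], "hand": 0}]}}

```text
time: 9.07
tool_pos: [0.6142, -0.0221, 0.2107]
ee_rot: [0.741, 3.045, 0.005]
wrist_force: [-0.7, 0.1, 0.1]
grip_width: 0.0855
```

```bash
python3 - <<'E'
from h import *
st((0.5370,-0.0868,0.1439))
p=grab_frame("wrist"); print("eye",cam(p)[2],proj(p,(0.541,0.012,0.098)))
cv2.imwrite("pics/d5.png",dial(p,(0.541,0.012),z=0.098,half=0.034))
E
```

```text
t 9.07 q7 1.222 tcp [ 0.6142 -0.0221  0.2107] yaw_y 1.093 tilt [ 0.008  0.001 -1.   ] F [-0.7  0.1  0.1] T [-0.06  0.02 -0.03] w 0.0855
shift tool units(1=50mm): [ 0.785 -1.865  1.322]
untilt angular units: [0.01  0.013 0.   ]
eye [0.54410332 0.01350315 0.3529803 ] [321.28943767 124.44564285]
```

View pics/d5.png

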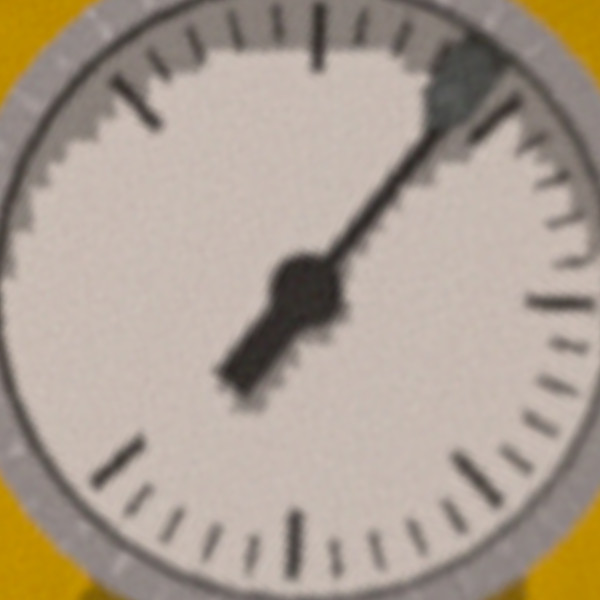

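Straight-down view: needle about 38.7°, marker body (463,85) about 37°. I'll check numerically with a polar unwrap.

```bash
python3 - <<'E'
from h import *
a=cv2.imread("pics/d5.png").astype(float)
th=np.radians(np.arange(20,60,0.25))
for r in (100,130,160,180,195,205,220,235,250,265,280,290):
    u=307+r*np.sin(th);v=290-r*np.cos(th)
    s=cv2.remap(a.astype(np.float32),u.astype(np.float32)[None],v.astype(np.float32)[None],1)[0]
    g=s.mean(1);k=g<(g.min()+g.max())/2 if r<200 else (s[:,0]-s[:,2]>0)&(g<110)
    print(r,"min",g.min().round(),"dark",np.degrees(th[k]).min() if k.any() else None,np.degrees(th[k]).max() if k.any() else None,"mean",np.degrees(th[k]).mean().round(1) if k.any() else None)
E
```

```text
100 min 46.0 dark 34.25 45.25 mean 39.8
130 min 46.0 dark 35.75 44.0 mean 39.9
160 min 43.0 dark 36.25 43.5 mean 39.9
180 min 45.0 dark 36.5 43.5 mean 40.0
195 min 44.0 dark 36.5 43.75 mean 40.1
205 min 49.0 dark None None mean None
220 min 71.0 dark 38.25 38.5 mean 38.4
235 min 54.0 dark 33.25 34.25 mean 33.8
250 min 61.0 dark None None mean None
265 min 56.0 dark None None mean None
280 min 59.0 dark None None mean None
290 min 62.0 dark None None mean None
```

```bash
python3 - <<'E'
from h import *
a=cv2.imread("pics/d5.png").astype(np.float32)
d=cv2.GaussianBlur(a,(0,0),3);sat=(d[...,1]-d[...,2]); L=d.mean(2)
yy,xx=np.mgrid[:600,:600];r=np.hypot(xx-307,yy-290);t=np.degrees(np.arctan2(xx-307,290-yy))
w=(r>205)&(r<330)&(t>22)&(t<52)
k=w&(sat>0.5*sat[w].max())
n,l,s,c=cv2.connectedComponentsWithStats(k.astype(np.uint8));i=1+np.argmax(s[1:,4]);m=l==i
print(sat[w].max(),s[i],c[i],"angle",t[m].mean(),np.percentile(t[m],[2,98]))
for a0 in range(205,330,15):
    q=m&(r>a0)&(r<a0+15)
    if q.any(): print(a0,q.sum(),t[q].min().round(1),t[q].max().round(1),t[q].mean().round(1))
E
```

```text
3.093727 [457  99  11  12  99] [461.77777778 104.57575758] angle 39.854062773897056 [38.5825094  41.16823948]
235 99 38.5 41.3 39.9
```

```bash
python3 - <<'E'
from h import *
a=cv2.GaussianBlur(cv2.imread("pics/d5.png").astype(np.float32),(0,0),2)
D=np.arange(22,54,2);th=np.radians(D);print("     ",D)
for r in range(200,320,12):
    u=307+r*np.sin(th);v=290-r*np.cos(th)
    s=cv2.remap(a,u.astype(np.float32)[None],v.astype(np.float32)[None],1)[0]
    print(r,s.mean(1).astype(int),(s[:,0]-s[:,2]).astype(int))
E
```

```text
[22 24 26 28 30 32 34 36 38 40 42 44 46 48 50 52]
200 [186 187 189 187 188 187 163 111  55  53  95 120 128 132 154 179] [-22 -20 -22 -21 -22 -20 -18 -11  -8  -9 -14 -14 -13 -15 -17 -20]
212 [187 186 186 189 187 165 116  81  68  64  96 122 123 124 146 178] [-20 -21 -21 -21 -20 -17 -10  -3  -3  -5 -11 -14 -14 -13 -16 -18]
224 [188 188 188 184 162 112  79  74  73  75  88 115  98  82 148 188] [-22 -21 -20 -20 -17  -9  -4  -1   0  -2  -7 -12 -11 -12 -16 -19]
236 [185 178 180 183 137  84  85  87  81  82  80 103  85  64 144 185] [-19 -19 -21 -20 -14  -2   0  -2  -2  -2  -2 -10 -11  -9 -17 -20]
248 [159 135 132 138 106  79  79  85  82  75  79 109  90  72 153 186] [-18 -16 -14 -15 -10  -3   0  -3  -1  -4  -4 -11 -13 -14 -17 -22]
260 [108 125 128 110  71  70  73  75  73  73  81 117  91  72 159 186] [-15 -15 -15 -14  -8  -4  -2   0  -1  -3  -6 -11 -13 -11 -18 -20]
272 [104 126 128 109  66  72  75  72  75  74  84 120  97  59 127 145] [-13 -15 -16 -13  -9  -4  -1  -5  -3  -4  -6 -15 -13 -12 -16 -16]
284 [108 126 126 112  80  72  71  75  71  70  90 123 102  76 112 125] [-13 -15 -14 -14 -12  -6  -3  -2  -1  -5  -8 -14 -12 -12 -14 -17]
296 [123 125 124 121 112  76  57  66  63  56  84 118 120 119 122 123] [-15 -17 -15 -14 -14  -7  -5  -4  -4  -7 -10 -15 -14 -16 -17 -17]
308 [82 84 86 84 84 71 63 65 69 70 73 84 90 87 90 91] [-11  -7 -10  -9 -11  -7  -8  -8  -8  -8 -11 -12 -12 -12 -13 -11]
```

The marker spans 31–42.5°, centre 36.8°. The needle is at about 39°, so it is off by about 0.04 rad, within the 0.08 tolerance. Next is the ring: back over the axis, wind the wrist counter-clockwise, then descend open.

{"api": "send_rows", "payload": {"deltas": [{"delta_pos": [0.157, -0.373, 0], "angular": [0.01, 0.013, 0], "hand": 0}, {"delta_pos": [0.157, -0.373, 0], "angular": [0, 0, 0], "hand": 0}, {"delta_pos": [0.157, -0.373, 0], "angular": [0, 0, 0], "hand": 0}, {"delta_pos": [0.157, -0.373, 0], "angular": [0, 0, 0], "hand": 0}, {"delta_pos": [0.13, -0.3, 0], "angular": [0, 0, 0], "hand": 0}]}}

```text
time: 9.53
tool_pos: [0.5361, -0.0848, 0.2093]
ee_rot: [-0.735, -3.053, -0.002]
wrist_force: [-0.1, -1.5, 0.6]
grip_width: 0.0853
```

{"api": "send_rows", "payload": {"deltas": [{"delta_pos": [0, 0, 0], "angular": [0, 0, -0.25], "hand": 0}, {"delta_pos": [0, 0, 0], "angular": [0, 0, -0.25], "hand": 0}, {"delta_pos": [0, 0, 0], "angular": [0, 0, -0.25], "hand": 0}, {"delta_pos": [0, 0, 0], "angular": [0, 0, -0.25], "hand": 0}, {"delta_pos": [0, 0, 0], "angular": [0, 0, -0.25], "hand": 0}]}}

```text
time: 9.95
tool_pos: [0.5275, -0.0934, 0.2109]
ee_rot: [0.237, -3.129, 0.002]
wrist_force: [-0.4, 0.6, 0.5]
grip_width: 0.0854
```

{"api": "send_rows", "payload": {"deltas": [{"delta_pos": [0, 0, 0], "angular": [0, 0, -0.25], "hand": 0}, {"delta_pos": [0, 0, 0], "angular": [0, 0, -0.25], "hand": 0}, {"delta_pos": [0, 0, 0], "angular": [0, 0, -0.25], "hand": 0}, {"delta_pos": [0, 0, 0], "angular": [0, 0, -0.25], "hand": 0}, {"delta_pos": [0, 0, 0], "angular": [0, 0, -0.25], "hand": 0}]}}

```text
time: 10.37
tool_pos: [0.5228, -0.0981, 0.212]
ee_rot: [1.187, -2.903, 0.003]
wrist_force: [-0.0, 0.0, 0.2]
grip_width: 0.0852
```

{"api": "send_rows", "payload": {"deltas": [{"delta_pos": [0, 0, 0], "angular": [0, 0, -0.25], "hand": 0}, {"delta_pos": [0, 0, 0], "angular": [0, 0, -0.25], "hand": 0}, {"delta_pos": [0, 0, 0], "angular": [0, 0, 0], "hand": 0}, {"delta_pos": [0, 0, 0], "angular": [0, 0, 0], "hand": 0}]}}

```text
time: 10.7
tool_pos: [0.5194, -0.1017, 0.2126]
ee_rot: [1.539, -2.731, 0.004]
wrist_force: [1.0, 0.3, 0.2]
grip_width: 0.0852
```

```bash
python3 - <<'E'
from h import *
st((0.537,-0.087,0.113))
E
```

```text
t 10.7 q7 2.688 tcp [ 0.5194 -0.1017  0.2126] yaw_y 2.597 tilt [-0.005 -0.006 -1.   ] F [1.  0.3 0.2] T [-0.   -0.02  0.  ] w 0.0852
shift tool units(1=50mm): [-0.449 -0.152  1.989]
untilt angular units: [ 0.002 -0.014  0.   ]
```

{"api": "send_rows", "payload": {"deltas": [{"delta_pos": [-0.25, -0.09, 0], "angular": [0, -0.014, 0], "hand": 0}, {"delta_pos": [-0.19, -0.06, 0], "angular": [0, 0, 0], "hand": 0}, {"delta_pos": [0, 0, 0], "angular": [0, 0, 0], "hand": 0}, {"delta_pos": [0, 0, 0], "angular": [0, 0, 0], "hand": 0}]}}

```text
time: 11.03
tool_pos: [0.5386, -0.086, 0.2128]
ee_rot: [-1.526, 2.746, 0.001]
wrist_force: [0.9, -0.6, 0.1]
grip_width: 0.0857
```

```bash
python3 - <<'E'
from h import *
st((0.537,-0.087,0.107))
E
```

```text
t 11.03 q7 2.649 tcp [ 0.5386 -0.086   0.2128] yaw_y 2.585 tilt [-0.     0.001 -1.   ] F [ 0.9 -0.6  0.1] T [ 0.    0.01 -0.06] w 0.0857
shift tool units(1=50mm): [0.035 0.015 2.116]
untilt angular units: [0.001 0.001 0.   ]
```

{"api": "send_rows", "payload": {"deltas": [{"delta_pos": [0.035, 0.015, 0.3], "angular": [0, 0, 0], "hand": 0}, {"delta_pos": [0, 0, 0.4], "angular": [0, 0, 0], "hand": 0}, {"delta_pos": [0, 0, 0.35], "angular": [0, 0, 0], "hand": 0}, {"delta_pos": [0, 0, 0.2], "angular": [0, 0, 0], "hand": 0}, {"delta_pos": [0, 0, 0], "angular": [0, 0, 0], "hand": 0}]}}

```text
time: 11.45
tool_pos: [0.5391, -0.0852, 0.1488]
ee_rot: [-1.523, 2.744, -0.002]
wrist_force: [0.7, 0.0, -0.2]
grip_width: 0.0852
```

```bash
python3 - <<'E'
from h import *
st((0.537,-0.087,0.107))
E
```

```text
t 11.45 q7 2.634 tcp [ 0.5391 -0.0852  0.1488] yaw_y 2.584 tilt [ 0.003  0.    -1.   ] F [ 0.7  0.  -0.2] T [-0.02 -0.03  0.01] w 0.0852
shift tool units(1=50mm): [0.055 0.019 0.835]
untilt angular units: [-0.005  0.004  0.   ]
```

{"api": "send_rows", "payload": {"deltas": [{"delta_pos": [0.04, 0.02, 0.2], "angular": [-0.005, 0, 0], "hand": 0}, {"delta_pos": [0.01, 0, 0.25], "angular": [0, 0, 0], "hand": 0}, {"delta_pos": [0.01, 0, 0.2], "angular": [0, 0, 0], "hand": 0}, {"delta_pos": [0, 0, 0.1], "angular": [0, 0, 0], "hand": 0}, {"delta_pos": [0, 0, 0], "angular": [0, 0, 0], "hand": 0}]}}

```text
time: 11.87
tool_pos: [0.5375, -0.087, 0.1098]
ee_rot: [-1.522, 2.745, -0.0]
wrist_force: [1.0, 0.4, 0.6]
grip_width: 0.0856
```

```bash
python3 - <<'E'
from h import *
st((0.537,-0.087,0.107))
E
```

```text
t 11.87 q7 2.63 tcp [ 0.5375 -0.087   0.1098] yaw_y 2.583 tilt [ 0.002  0.001 -1.   ] F [1.  0.4 0.6] T [-0.02  0.06  0.  ] w 0.0856
shift tool units(1=50mm): [0.005 0.009 0.056]
untilt angular units: [-0.003  0.004  0.   ]
```

{"api": "send_rows", "payload": {"deltas": [{"delta_pos": [0, 0.009, 0.05], "angular": [0, 0, 0], "hand": 0.2}, {"delta_pos": [0, 0, 0], "angular": [0, 0, 0], "hand": 0.4}, {"delta_pos": [0, 0, 0], "angular": [0, 0, 0], "hand": 0.7}, {"delta_pos": [0, 0, 0], "angular": [0, 0, 0], "hand": 1}, {"delta_pos": [0, 0, 0], "angular": [0, 0, 0], "hand": 1}]}}

```text
time: 12.28
tool_pos: [0.537, -0.0866, 0.1083]
ee_rot: [-1.522, 2.745, -0.0]
wrist_force: [1.7, -0.7, -6.6]
grip_width: 0.058
```

{"api": "send_rows", "payload": {"deltas": [{"delta_pos": [0, 0, 0], "angular": [0, 0, 0], "hand": 1}, {"delta_pos": [0, 0, 0], "angular": [0, 0, 0], "hand": 1}]}}

```text
time: 12.45
tool_pos: [0.537, -0.0867, 0.1082]
ee_rot: [-1.522, 2.745, -0.0]
wrist_force: [0.1, -0.2, -3.1]
grip_width: 0.0575
```

```bash
python3 - <<'E'
from h import *
st((0.537,-0.087,0.107))
E
```

```text
t 12.45 q7 2.629 tcp [ 0.537  -0.0867  0.1082] yaw_y 2.583 tilt [ 0.002  0.001 -1.   ] F [ 0.1 -0.2 -3.1] T [0.06 0.06 0.05] w 0.0575
shift tool units(1=50mm): [ 0.006 -0.003  0.025]
untilt angular units: [-0.003  0.005  0.   ]
```

{"api": "send_rows", "payload": {"deltas": [{"delta_pos": [0, 0, 0.003], "angular": [0, 0, 0.25], "hand": 1}, {"delta_pos": [0, 0, 0.003], "angular": [0, 0, 0.25], "hand": 1}, {"delta_pos": [0, 0, 0.003], "angular": [0, 0, 0.25], "hand": 1}, {"delta_pos": [0, 0, 0], "angular": [0, 0, 0], "hand": 1}, {"delta_pos": [0, 0, 0], "angular": [0, 0, 0], "hand": 1}]}}

```text
time: 12.87
tool_pos: [0.5371, -0.0867, 0.1078]
ee_rot: [-0.978, 2.983, -0.001]
wrist_force: [0.7, -0.1, -3.7]
grip_width: 0.0577
```

```bash
python3 - <<'E'
from h import *
st((0.537,-0.087,0.107))
E
```

```text
t 12.87 q7 2.33 tcp [ 0.5371 -0.0867  0.1078] yaw_y 2.204 tilt [ 0.002  0.    -1.   ] F [ 0.7 -0.1 -3.7] T [-0.06 -0.02  0.01] w 0.0577
shift tool units(1=50mm): [ 0.006 -0.003  0.017]
untilt angular units: [-0.002  0.004  0.   ]
```

{"api": "send_rows", "payload": {"deltas": [{"delta_pos": [0, 0, 0.003], "angular": [0, 0, 0.25], "hand": 1}, {"delta_pos": [0, 0, 0.003], "angular": [0, 0, 0.25], "hand": 1}, {"delta_pos": [0, 0, 0], "angular": [0, 0, 0], "hand": 1}, {"delta_pos": [0, 0, 0], "angular": [0, 0, 0], "hand": 1}]}}

```text
time: 13.2
tool_pos: [0.5372, -0.0868, 0.1076]
ee_rot: [-0.614, 3.079, -0.001]
wrist_force: [0.2, -0.3, -3.5]
grip_width: 0.058
```

```bash
python3 - <<'E'
from h import *
st()
E
```

```text
t 13.2 q7 2.142 tcp [ 0.5372 -0.0868  0.1076] yaw_y 1.965 tilt [ 0.002 -0.    -1.   ] F [ 0.2 -0.3 -3.5] T [-0.02 -0.02 -0.04] w 0.058
untilt angular units: [-0.002  0.004  0.   ]
```

{"api": "send_rows", "payload": {"deltas": [{"delta_pos": [0, 0, 0.003], "angular": [0, 0, 0.2], "hand": 1}, {"delta_pos": [0, 0, 0], "angular": [0, 0, 0], "hand": 1}, {"delta_pos": [0, 0, 0], "angular": [0, 0, 0], "hand": 1}]}}

```text
time: 13.45
tool_pos: [0.5372, -0.0868, 0.1075]
ee_rot: [-0.482, 3.102, -0.001]
wrist_force: [0.8, 0.1, -2.5]
grip_width: 0.0577
```

```bash
python3 - <<'E'
from h import *
st()
E
```

```text
t 13.45 q7 2.075 tcp [ 0.5372 -0.0868  0.1075] yaw_y 1.879 tilt [ 0.002 -0.    -1.   ] F [ 0.8  0.1 -2.5] T [-0.   -0.05  0.04] w 0.0577
untilt angular units: [-0.001  0.004  0.   ]
```

Still running free at 0.70 rad. I'll continue in 0.24 rad steps.

{"api": "send_rows", "payload": {"deltas": [{"delta_pos": [0, 0, 0.003], "angular": [0, 0, 0.25], "hand": 1}, {"delta_pos": [0, 0, 0.003], "angular": [0, 0, 0.25], "hand": 1}, {"delta_pos": [0, 0, 0], "angular": [0, 0, 0], "hand": 1}, {"delta_pos": [0, 0, 0], "angular": [0, 0, 0], "hand": 1}]}}

```text
time: 13.78
tool_pos: [0.5372, -0.0869, 0.1073]
ee_rot: [-0.116, 3.137, -0.0]
wrist_force: [-0.2, -0.6, -3.3]
grip_width: 0.0582
```

```bash
python3 - <<'E'
from h import *
st()
E
```

```text
t 13.78 q7 1.892 tcp [ 0.5372 -0.0869  0.1073] yaw_y 1.645 tilt [ 0.002  0.    -1.   ] F [-0.2 -0.6 -3.3] T [-0.01  0.   -0.08] w 0.0582
untilt angular units: [-0.     0.004  0.   ]
```

{"api": "send_rows", "payload": {"deltas": [{"delta_pos": [0, 0, 0.003], "angular": [0, 0, 0.25], "hand": 1}, {"delta_pos": [0, 0, 0.003], "angular": [0, 0, 0.25], "hand": 1}, {"delta_pos": [0, 0, 0], "angular": [0, 0, 0], "hand": 1}, {"delta_pos": [0, 0, 0], "angular": [0, 0, 0], "hand": 1}]}}

```text
time: 14.12
tool_pos: [0.5372, -0.087, 0.1071]
ee_rot: [0.246, 3.13, 0.0]
wrist_force: [-0.5, -0.6, -3.0]
grip_width: 0.0575
```

```bash
python3 - <<'E'
from h import *
st()
E
```

```text
t 14.12 q7 1.712 tcp [ 0.5372 -0.087   0.1071] yaw_y 1.414 tilt [ 0.002 -0.    -1.   ] F [-0.5 -0.6 -3. ] T [-0.09 -0.03 -0.04] w 0.0575
untilt angular units: [0.    0.004 0.   ]
```

{"api": "send_rows", "payload": {"deltas": [{"delta_pos": [0, 0, 0.003], "angular": [0, 0, 0.25], "hand": 1}, {"delta_pos": [0, 0, 0.003], "angular": [0, 0, 0.25], "hand": 1}, {"delta_pos": [0, 0, 0], "angular": [0, 0, 0], "hand": 1}, {"delta_pos": [0, 0, 0], "angular": [0, 0, 0], "hand": 1}]}}

```text
time: 14.45
tool_pos: [0.5372, -0.087, 0.1068]
ee_rot: [0.603, 3.081, 0.0]
wrist_force: [-0.0, -0.2, -3.3]
grip_width: 0.058
```

```bash
python3 - <<'E'
from h import *
st()
E
```

```text
t 14.45 q7 1.535 tcp [ 0.5372 -0.087   0.1068] yaw_y 1.185 tilt [ 0.002 -0.    -1.   ] F [-0.  -0.2 -3.3] T [-0.14  0.01 -0.06] w 0.058
untilt angular units: [0.001 0.003 0.   ]
```

{"api": "send_rows", "payload": {"deltas": [{"delta_pos": [0, 0, 0.003], "angular": [0, 0, 0.25], "hand": 1}, {"delta_pos": [0, 0, 0.003], "angular": [0, 0, 0.25], "hand": 1}, {"delta_pos": [0, 0, 0], "angular": [0, 0, 0], "hand": 1}, {"delta_pos": [0, 0, 0], "angular": [0, 0, 0], "hand": 1}]}}

```text
time: 14.78
tool_pos: [0.5372, -0.087, 0.1067]
ee_rot: [0.95, 2.993, 0.001]
wrist_force: [-0.1, -1.4, -3.5]
grip_width: 0.0578
```

```bash
python3 - <<'E'
from h import *
st()
E
```

```text
t 14.78 q7 1.358 tcp [ 0.5372 -0.087   0.1067] yaw_y 0.956 tilt [ 0.002  0.    -1.   ] F [-0.1 -1.4 -3.5] T [-0.07 -0.05 -0.11] w 0.0578
untilt angular units: [0.002 0.003 0.   ]
```

{"api": "send_rows", "payload": {"deltas": [{"delta_pos": [0, 0, 0.003], "angular": [0, 0, 0.2], "hand": 1}, {"delta_pos": [0, 0, 0.002], "angular": [0, 0, 0.2], "hand": 1}, {"delta_pos": [0, 0, 0], "angular": [0, 0, 0], "hand": 1}, {"delta_pos": [0, 0, 0], "angular": [0, 0, 0], "hand": 1}]}}

```text
time: 15.12
tool_pos: [0.5371, -0.0871, 0.1066]
ee_rot: [1.211, 2.897, 0.002]
wrist_force: [-0.2, -0.4, -2.2]
grip_width: 0.0578
```

```bash
python3 - <<'E'
from h import *
st()
E
```

```text
t 15.12 q7 1.222 tcp [ 0.5371 -0.0871  0.1066] yaw_y 0.779 tilt [ 0.002  0.    -1.   ] F [-0.2 -0.4 -2.2] T [-0.03 -0.15 -0.4 ] w 0.0578
untilt angular units: [0.003 0.002 0.   ]
```

The ring is on the washer at 0.40 N m. I'll continue in small steps.

{"api": "send_rows", "payload": {"deltas": [{"delta_pos": [0, 0, 0.002], "angular": [0, 0, 0.15], "hand": 1}, {"delta_pos": [0, 0, 0.002], "angular": [0, 0, 0.15], "hand": 1}, {"delta_pos": [0, 0, 0], "angular": [0, 0, 0], "hand": 1}, {"delta_pos": [0, 0, 0], "angular": [0, 0, 0], "hand": 1}, {"delta_pos": [0, 0, 0], "angular": [0, 0, 0], "hand": 1}]}}

```text
time: 15.53
tool_pos: [0.5371, -0.0871, 0.1066]
ee_rot: [1.389, 2.817, 0.002]
wrist_force: [0.0, 0.6, -3.5]
grip_width: 0.0581
```

```bash
python3 - <<'E'
from h import *
st()
E
```

```text
t 15.53 q7 1.127 tcp [ 0.5371 -0.0871  0.1066] yaw_y 0.655 tilt [ 0.002  0.001 -1.   ] F [ 0.   0.6 -3.5] T [-0.03 -0.18 -0.58] w 0.0581
untilt angular units: [0.004 0.001 0.   ]
```

{"api": "send_rows", "payload": {"deltas": [{"delta_pos": [0, 0, 0.002], "angular": [0, 0, 0.15], "hand": 1}, {"delta_pos": [0, 0, 0.002], "angular": [0, 0, 0.14], "hand": 1}, {"delta_pos": [0, 0, 0], "angular": [0, 0, 0], "hand": 1}, {"delta_pos": [0, 0, 0], "angular": [0, 0, 0], "hand": 1}, {"delta_pos": [0, 0, 0], "angular": [0, 0, 0], "hand": 1}]}}

```text
time: 15.95
tool_pos: [0.5371, -0.0871, 0.1065]
ee_rot: [1.564, 2.723, 0.002]
wrist_force: [0.3, -0.7, -2.2]
grip_width: 0.0578
```

```bash
python3 - <<'E'
from h import *
st()
E
```

```text
t 15.95 q7 1.029 tcp [ 0.5371 -0.0871  0.1065] yaw_y 0.528 tilt [ 0.002  0.001 -1.   ] F [ 0.3 -0.7 -2.2] T [-0.11 -0.13 -0.23] w 0.0578
untilt angular units: [0.004 0.001 0.   ]
```

Torque dropped to 0.23, so the grip may have slipped. I'll hold and read again.

{"api": "send_rows", "payload": {"deltas": [{"delta_pos": [0, 0, 0], "angular": [0, 0, 0], "hand": 1}, {"delta_pos": [0, 0, 0], "angular": [0, 0, 0], "hand": 1}]}}

```text
time: 16.12
tool_pos: [0.5371, -0.0871, 0.1065]
ee_rot: [1.562, 2.725, 0.003]
wrist_force: [0.2, -0.0, -2.6]
grip_width: 0.058
```

```bash
python3 - <<'E'
from h import *
st()
E
```

```text
t 16.12 q7 1.031 tcp [ 0.5371 -0.0871  0.1065] yaw_y 0.53 tilt [ 0.002  0.001 -1.   ] F [ 0.2 -0.  -2.6] T [-0.02 -0.01 -0.37] w 0.058
untilt angular units: [ 0.005 -0.     0.   ]
```

{"api": "send_rows", "payload": {"deltas": [{"delta_pos": [0, 0, 0], "angular": [0, 0, 0.1], "hand": 1}, {"delta_pos": [0, 0, 0], "angular": [0, 0, 0], "hand": 1}]}}

```text
time: 16.28
tool_pos: [0.5371, -0.0871, 0.1065]
ee_rot: [1.624, 2.688, 0.003]
wrist_force: [-0.6, -1.1, -2.8]
grip_width: 0.0581
```

```bash
python3 - <<'E'
from h import *
st()
E
```

```text
t 16.28 q7 0.995 tcp [ 0.5371 -0.0871  0.1065] yaw_y 0.484 tilt [ 0.002  0.001 -1.   ] F [-0.6 -1.1 -2.8] T [-0.19 -0.05  0.19] w 0.0581
untilt angular units: [ 0.004 -0.     0.   ]
```

{"api": "send_rows", "payload": {"deltas": [{"delta_pos": [0, 0, 0], "angular": [0, 0, 0], "hand": 1}]}}

```text
time: 16.37
tool_pos: [0.5371, -0.0871, 0.1065]
ee_rot: [1.622, 2.69, 0.003]
wrist_force: [0.5, -0.5, -2.0]
grip_width: 0.058
```

```bash
python3 - <<'E'
from h import *
st()
E
```

```text
t 16.37 q7 0.997 tcp [ 0.5371 -0.0871  0.1065] yaw_y 0.486 tilt [ 0.002  0.001 -1.   ] F [ 0.5 -0.5 -2. ] T [-0.11 -0.08  0.08] w 0.058
untilt angular units: [ 0.004 -0.     0.   ]
```

{"api": "send_rows", "payload": {"deltas": [{"delta_pos": [0, 0, 0], "angular": [0, 0, 0.06], "hand": 1}]}}

```text
time: 16.45
tool_pos: [0.5371, -0.0871, 0.1065]
ee_rot: [1.658, 2.667, 0.002]
wrist_force: [-0.5, -2.1, -2.6]
grip_width: 0.0582
```

```bash
python3 - <<'E'
from h import *
st()
E
```

```text
t 16.45 q7 0.975 tcp [ 0.5371 -0.0871  0.1065] yaw_y 0.458 tilt [ 0.002  0.001 -1.   ] F [-0.5 -2.1 -2.6] T [-0.31 -0.05  1.25] w 0.0582
untilt angular units: [0.004 0.    0.   ]
```

{"api": "send_rows", "payload": {"deltas": [{"delta_pos": [0, 0, 0], "angular": [0, 0, 0], "hand": 1}]}}

```text
time: 16.53
tool_pos: [0.5371, -0.0871, 0.1065]
ee_rot: [1.659, 2.667, 0.002]
wrist_force: [0.4, -1.0, -2.2]
grip_width: 0.0577
```

```bash
python3 - <<'E'
from h import *
st()
E
```

```text
t 16.53 q7 0.975 tcp [ 0.5371 -0.0871  0.1065] yaw_y 0.458 tilt [ 0.002  0.001 -1.   ] F [ 0.4 -1.  -2.2] T [-0.24 -0.11  0.45] w 0.0577
untilt angular units: [0.003 0.    0.   ]
```

Held at +0.45 after a +1.25 transient. By angle, the ring is about 0.5 rad past contact, which at 1.5 N m/rad gives roughly 0.8 N m. I'll stop here, release, go straight up, and check the dial from above.

{"api": "send_rows", "payload": {"deltas": [{"delta_pos": [0, 0, 0], "angular": [0, 0, 0], "hand": 0}, {"delta_pos": [0, 0, 0], "angular": [0, 0, 0], "hand": 0}, {"delta_pos": [0, 0, 0], "angular": [0, 0, 0], "hand": 0}, {"delta_pos": [0, 0, 0], "angular": [0, 0, 0], "hand": 0}, {"delta_pos": [0, 0, -0.3], "angular": [0, 0, 0], "hand": 0}]}}

```text
time: 16.95
tool_pos: [0.5365, -0.086, 0.1205]
ee_rot: [-1.66, -2.665, -0.003]
wrist_force: [0.2, 1.2, -0.3]
grip_width: 0.0851
```

{"api": "send_rows", "payload": {"deltas": [{"delta_pos": [0, 0, -0.5], "angular": [0, 0, 0], "hand": 0}, {"delta_pos": [0, 0, -0.5], "angular": [0, 0, 0], "hand": 0}, {"delta_pos": [0, 0, -0.5], "angular": [0, 0, 0], "hand": 0}, {"delta_pos": [0, 0, -0.3], "angular": [0, 0, 0], "hand": 0}, {"delta_pos": [0, 0, 0], "angular": [0, 0, 0], "hand": 0}]}}

```text
time: 17.37
tool_pos: [0.5367, -0.0869, 0.2164]
ee_rot: [-1.663, -2.664, -0.005]
wrist_force: [0.3, -0.4, -1.3]
grip_width: 0.0849
```

```bash
python3 - <<'E'
from h import *
s,R=st()
p=grab_frame("wrist");e=cam(p)[2];t=np.array(s["tool_pos"]);g=np.array([0.541,0.012])
tgt=np.array([*(g-(e-t)[:2]),t[2]]);print("eye",e,"tcp target for view",tgt,"units",((tgt-t)@R/0.05).round(3))
E
```

```text
t 17.37 q7 0.88 tcp [ 0.5367 -0.0869  0.2164] yaw_y 0.455 tilt [ 0.001  0.003 -1.   ] F [ 0.3 -0.4 -1.3] T [-0.02  0.01  0.04] w 0.0849
untilt angular units: [ 0.004 -0.004  0.   ]
eye [ 0.50246742 -0.01735703  0.3593679 ] tcp target for view [ 0.57520076 -0.05749713  0.21637643] units [0.189 0.95  0.002]
```

{"api": "send_rows", "payload": {"deltas": [{"delta_pos": [0.06, 0.3, 0], "angular": [0, 0, 0], "hand": 0}, {"delta_pos": [0.06, 0.3, 0], "angular": [0, 0, 0], "hand": 0}, {"delta_pos": [0.05, 0.25, 0], "angular": [0, 0, 0], "hand": 0}, {"delta_pos": [0, 0, 0], "angular": [0, 0, 0], "hand": 0}, {"delta_pos": [0, 0, 0], "angular": [0, 0, 0], "hand": 0}]}}

```text
time: 17.83
tool_pos: [0.5715, -0.0581, 0.2122]
ee_rot: [-1.661, -2.66, -0.003]
wrist_force: [0.5, -0.4, -0.1]
grip_width: 0.0853
```

```bash
python3 - <<'E'
from h import *
p=grab_frame("wrist"); print("eye",cam(p)[2])
d=dial(p,(0.541,0.012),z=0.098,half=0.034)
k=cv2.resize(dial(p,(0.537,-0.087),z=0.13,half=0.06),(240,240))
o=np.zeros((600,800,3),np.uint8);o[:,:560]=d[:,40:];o[:240,560:]=k;cv2.imwrite("pics/d6.png",o)
a=cv2.GaussianBlur(d.astype(np.float32),(0,0),2);D=np.arange(22,54,2);th=np.radians(D)
for r in (150,180,224,236,248,260,284):
    s=cv2.remap(a,(307+r*np.sin(th)).astype(np.float32)[None],(290-r*np.cos(th)).astype(np.float32)[None],1)[0];print(r,s.mean(1).astype(int))
E
```

```text
eye [0.53791384 0.01113332 0.35542666]
150 [176 175 175 175 176 174 149  97  55  49  79 114 139 161 173 176]
180 [177 175 176 175 177 178 165 112  56  51  92 119 138 162 174 177]
224 [176 175 177 175 146 101  75  69  70  67  76 105  79  74 146 177]
236 [173 161 164 172 131  78  67  68  70  68  75 100  81  67 141 176]
248 [135 123 119 124  94  69  68  68  68  66  75 104  80  70 150 177]
260 [100 118 119 101  61  67  68  70  66  65  74 112  86  68 149 175]
284 [105 119 119 108  79  70  67  69  66  65  81 116 101  77 113 119]
```

View pics/d6.png

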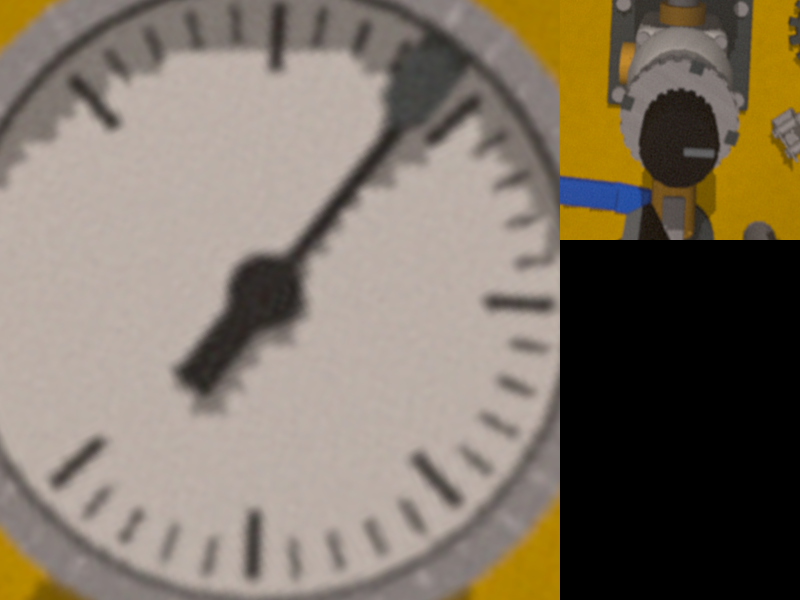

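The needle is unchanged: about 38.9° against the marker's 36.7°, so 0.04 rad off with a limit of 0.08. The inset shows the gripper clear of the knob and ring. Handing in.

```bash
python3 -c "
from plant import *
print(sign_off())"
```

```text
the job is handed in; nothing more can be done
None
```

I set the needle to the marker, tightened the lock ring, let go, and handed the job in at about 18 s of the 72 s allowed. No verdict is reported. The ring torque is my estimate, because the readings did not agree with each other.

- **Knob:** I turned it about 1.7 rad clockwise. Viewed from straight above, the needle was at about 39° and the marker centre at about 36.8°. That is 0.04 rad past the marker, against a limit of 0.08. The same check after tightening the ring and letting go gave the same result.
- **Lock ring:** It ran free for about 1.6 to 1.65 rad, then I turned it about 0.5 rad further on the washer. At the stated stiffness that is about 0.8 N m.
- **Torque readings:** With the hand held still, readings were −0.40, then −0.58, then −0.23 to −0.37, and finally +0.45 N m. There was one brief +1.25 during the last small turn. I think the hand springing back slightly at each stop caused the negative signs, so I relied mainly on the angle. I judged the ring tight enough and the washer not crushed, but I could not measure its contact force.
- **Clearance:** At the end the gripper was open, well above the bench and touching nothing. I never moved the tool down near the gauge or the loose parts, but I did not measure their positions again.

I viewed nine pictures.

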